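Feed a test card into the reader with the travelling knob

ROBOT

A 7-joint arm with a two-finger parallel gripper is mounted at the origin on the work surface. World frame = base frame: x ahead of the robot, y to its left, z up, the work surface at z = 0. Lengths are in m, angles in rad, forces in N, time in s.
With the tool pointing down it reaches from about 0.4 to 0.875 m from the base axis. Payload 6.5 kg.
Tool frame: the origin (TCP) lies where the fingers leave the gripper's body, on its centre line; the fingertips stand r.tip_reach ahead of it and the grasp point (between the pads) lies 45 mm ahead of it (r.tip_reach is the distance from the TCP to the fingertips, in m); z points along the fingers, y is the line along which they close (so a half turn about z gives the same grasp; the last joint's range is limited). The gripper opens to 88 mm and grips with 3 to 60 N. Pads are 18 mm wide; open, the fingers measure 123 mm over their backs; the gripper's body (75 mm by 187 mm) begins 45 mm behind the grasp point.
Start: joints at [1.166, 0.536, -0.004, 1.538, 0.003, 1.067, -0.071], TCP at [0.216, -0.613, 0.303] pointing down, gripper open.
Joint ranges: [-2.7, 2.7], [-0.37, 2.16], [-1.27, 1.26], [0.24, 2.4], [-1.31, 4.45], [0.19, 1.91], [-2.76, 2.76]. Speed limits (rad/s): [2.39, 2.39, 3.14, 3.14, 3.14, 3.14, 3.14].

INTERFACE

Orientations are given as a unit quaternion [x, y, z, w].
In Python, from bench import sensors, imaging, r gives the robot as it stands. The module is installed in compiled form; this text tells all that it offers.
- The arm moves only by the shell command python3 -m jog 'ROWS'. ROWS is JSON, a list that holds one entry, the list of rows, each a list of 7 numbers: the shift along the tool's x, y, z in mm, then the turn, a rotation vector about the tool's x, y, z in rad, then the opening, from 0 (shut) to 1 (fully open). In form: [[[tx, ty, tz, wx, wy, wz, jaw], ...]]. A call has 1 to 10 rows; each row is the pose to reach, as a shift and turn from the pose commanded when the call began, along the tool's axes at that moment; what a row does not reach only later rows make up. A row lasts 1/10 s, in which the tool goes at most 50 mm and 8.59 degrees, less where a joint would pass 70% of its speed; a pose out of reach is approached as far as the arm can. A call with a gripper value outside its range is refused whole. The fingers move at their own pace and stop on an object; the grip force is fixed at half the most. Time passes only in rows, so rows that repeat a pose let the fingers close. It gives the time, the measured TCP pose, the force, the opening and the grip force at its end, in the units of the state.
- sensors.get_state(): the state, without advancing time (a new reading comes with each control period).
- imaging.camera(name): name is "scene" or "top"; returns (picture, depth): 384x512x3 uint8, blue, green, red; 384x512 float32, m along the optical axis (not along the pixel's ray), 0 where there is no reading.
- imaging.camera_params(name): a dict with "K" (3x3 intrinsics, pixels), "position" and "attitude" of the camera in the world. Camera axes: x right, y down, z forward; pixel columns grow to the right and rows downward; lengths in m; the calibration is good to about 2 mm. A picture is of the moment at which its call begins. camera_params takes no time and is no camera call.
- r.sign_off(): hands the job in; it is judged then, once.
Trained networks look in the newest picture that a camera, given by its name, has taken for a name from the list of things; names that differ only in an ending like _2 or _b are one class to them, and where a whole thing is asked for, a point or a joint stands for the part that bears it (a point fixed in the world has none). Each returns a list of dicts, best first, with "conf" (0 to 1); they miss things now and then, are a little off and sometimes report something else, mostly with a low value. They report only what shows in the picture. A call takes as long as a camera call.
- imaging.spot_in(thing, camera): "extent" ([left, top, right, bottom] in pixels, round what is visible of it).
- imaging.mark_of(thing, camera): "uv" ([column, row] in pixels: a listed point, or the origin of a listed thing).
The state is a dict: "time": time; "joint_positions": joint angles; "qvel": joint speeds; "joint_torque": joint torques, N m; "ee_pos": TCP position; "ee_rot": TCP orientation; "contact_force": force on the tool from outside, world axes, zero at the start; "ft_torque": the same for the moment, N m; "grip_width": opening from 0.0 (shut) to 1.0 (fully open); "finger_force": force on a finger pad.
Only numpy, scipy, OpenCV 4.12 (cv2) and the standard library are available. Lean on these libraries where they do the work, as an engineer would, in place of code of your own. Each camera call takes 0.05 s, during which the arm holds its last target. There are 200 camera calls.

TASK

Lay the blue-ended test card flat in the pocket of the reader's sliding tray, blue end towards the reader, then turn the tray's orange knob clockwise, following it as it travels, until you feel the card press on the sprung stop inside the reader. Leave it resting firmly on the stop (about 3 to 15 N, never above 22 N) and let go. Move the tray only by its knob, without shoving the tray itself, and leave the other cards, cups, timer and marker alone.

Things in the scene. Friction and masses are not known exactly. Their poses are not given: they have to be found in the camera images.
- card_blue: the test card to read: flat white cassette with a solid BLUE end, 90 (its x) x 36 (its y) x 10 mm thick, about 30 g, lying loose on the table; origin at the centre of its underside, +x towards its blue end, z up
- blue_end (a point): centre of the blue end face of that card: 45 mm along the card's +x from its origin, 5 mm above its underside
- card_green: another card of the same size with a green end; leave it alone
- card_red: another card of the same size with a red end; leave it alone
- bed: aluminium bed of the feed stage, fixed to the table, 345 x 100 x 12 mm; origin on the table under the stage; its +x is the feed direction, towards the reader head; it turns with the whole stage
- head: white reader head fixed over the far end of the bed: a tunnel 94 mm wide, top 80 mm above the table; same origin and axes as the bed. Its mouth, 70 mm wide, is open from 12 to 60 mm above the table. Hidden inside on the centre line, at card height, is a sprung stop (blunt steel pin, spring about 4 N per mm, 9 mm stroke) for the card's front edge
- pocket (a point): point on the card pocket's floor, 32 mm above the table, where the card's origin lies when its rear edge touches the rear wall; +x is the feed direction. Rear wall 45 mm behind, 13 mm high; front open; four corner lugs 8 mm high, 2 mm side play each; sides free for fingers from 29 mm behind to 11 mm ahead of the point. At home it is 1 mm ahead of the bed's origin
- tray: the blue sliding tray that holds pocket and knob; rides on the bed along the bed's +x, up to 50 mm; same origin and axes as the bed when home (start). Top of its wide part, under the knob, 28 mm above the table. Not to be pushed itself
- knob_grip (a point): on the feed knob's axis, 59 mm above the table, 121 mm behind the pocket point; travels with the tray. The grip is an upright orange bar 46 mm long (point x), 14 mm thick (y), 34 to 74 mm above the table, on a black disc 46 mm across; white pointer at its +x end; at the start the bar lies along the feed direction
- feed_knob (a joint): angle of the feed knob, rad, 0 at the start (home), grows clockwise seen from above, up to 4.17. A rack moves tray, card and knob together 12 mm along the feed direction for each rad (so 10 N at the stop adds 0.12 Nm at the knob); about 0.23 Nm to turn when free; a hand resting between small steps feels under 0.06 Nm until the stop is met, then about the stop's push; left alone it stays, holding up to 19 N
- cup0: sample cup with yellow lid, 58 mm across, 62 mm high; origin at its underside; leave alone
- cup1: as cup0
- cup2: as cup0
- timer: grey timer, 60 x 60 x 22 mm; leave alone
- marker: blue marker, 12 mm thick, 142 mm long; leave alone
- mouth (a point): centre of the head's mouth, 56 mm ahead of the head's origin, at card height (37 mm). The stop is 10 to 28 mm inside; where differs each time, is not measured and is hidden from above: feel it as added resistance at the knob. With the card's rear edge on the pocket's rear wall it is met after 20 to 38 mm of feed from home

How it is judged:
On the way, in this order (a step that is already met when the one before it is completed fails the run):
1. the blue-ended card lies flat in the tray's pocket, blue end towards the reader (x of card_blue in the frame of pocket between -0.004 and 0.009 m and y of card_blue in the frame of pocket between -0.006 and 0.006 m and z of card_blue in the frame of pocket between -0.003 and 0.003 m and angle between card_blue's own z axis and vertical below 0.08 rad and x of blue_end in the frame of pocket above 0.03 m and contact force between card_blue and the fingers below 0.2 N), for 0.2 s.
2. the card, in its pocket, is fed against the sprung stop (x of card_blue in the frame of pocket between -0.004 and 0.009 m and y of card_blue in the frame of pocket between -0.006 and 0.006 m and z of card_blue in the frame of pocket between -0.003 and 0.003 m and angle between card_blue's own z axis and vertical below 0.08 rad and x of blue_end in the frame of pocket above 0.03 m and contact force between card_blue and head above 2 N), for 0.3 s.
At the end, for the whole second after the job is handed in: the card lies flat in the pocket (within 4 mm behind to 9 mm ahead of the pocket point, 6 mm sideways, 3 mm in height, tilt under 0.08 rad), blue end towards the reader, fed in and at rest, pressing on the sprung stop in the head with 2 to 18 N, the knob turned more than 1.5 rad (all of step 2 and contact force between card_blue and head below 18 N and value of joint feed_knob above 1.5 rad and linear speed of card_blue below 0.01 m/s and velocity of joint feed_knob below 0.05 rad/s); the robot touches nothing.
It fails at once if the card is pressed on the reader with more than 22 N (contact force between card_blue and head above 22 N).
It fails at once if the tray itself is shoved by the robot (over 12 N) (contact force between any of the fingers, the arm and tray above 12 N).
It fails at once if another card, a cup, the timer or the marker is moved by more than 20 mm (distance of any of card_green, card_red, cup0, cup1, cup2, timer, marker from where it was at the start of the episode above 0.02 m).
It also fails if it takes over 72 s, if anything falls off the work surface, if the arm or the gripper's body presses on something with over 40 N, if the wrist force passes 120 N, or if a joint passes its speed limit or range.

## Working session

There is one attempt and no reset: what is moved stays moved. The work goes in short steps, Python scripts to look and compute and a shell command to move; the robot and the scene stay as the last step left them, time stands still between calls to the robot, and variables do not carry over. Pictures are saved under pics/ and viewed, at most 10 in all, crops included, and the job is handed in when it is done.

```bash
mkdir -p pics; cat > h.py <<'E'
from bench import sensors, imaging, r
import numpy as np, cv2
from scipy.spatial.transform import Rotation as R
def cam(n):
    p=imaging.camera_params(n); K=np.array(p["K"]); a=np.array(p["attitude"]); 
    M=R.from_quat(a).as_matrix() if a.size==4 else a.reshape(3,3)
    return K,np.array(p["position"]),M
def ray(n,uv,z):
    K,t,M=cam(n); d=M@np.linalg.solve(K,[uv[0],uv[1],1.]); return t+d*(z-t[2])/d[2]
def proj(n,X):
    K,t,M=cam(n); c=K@(M.T@(np.array(X)-t)); return c[:2]/c[2]
def cloud(n,depth):
    K,t,M=cam(n); v,u=np.mgrid[:384,:512]; P=np.stack([u,v,np.ones_like(u)],-1)@np.linalg.inv(K).T*depth[...,None]
    return P@M.T+t
def tool(): 
    s=sensors.get_state(); return np.array(s["ee_pos"]),R.from_quat(s["ee_rot"])
E
python3 - <<'E'
from h import *
for n in ("top","scene"):
    p,d=imaging.camera(n); cv2.imwrite(f"pics/{n}0.png",p); np.save(n+"0.npy",d); print(n,imaging.camera_params(n))
    for th,z in (("card_blue",0),("blue_end",.005),("card_green",0),("card_red",0),("pocket",.032),("knob_grip",.059),("mouth",.037),("bed",0),("cup0",0),("timer",0),("marker",0)):
        m=imaging.mark_of(th,n)
        print(th,[(np.round(x["uv"],1),round(x["conf"],2),np.round(ray(n,x["uv"],z)[:2],4)) for x in m[:4]])
s=sensors.get_state(); print(s,r.tip_reach, R.from_quat(s["ee_rot"]).as_matrix().round(3))
E
```

```text
top {'K': array([[348.94431397,   0.        , 260.59670786],
       [  0.        , 348.94431397, 189.75458067],
       [  0.        ,   0.        ,   1.        ]]), 'position': array([ 0.5319748 , -0.02547036,  0.86813505]), 'attitude': array([ 0.70807743, -0.70379263,  0.03031349, -0.0488199 ])}
card_blue [(array([187.5, 204.3]), 0.64, array([0.592 , 0.1806]))]
blue_end [(array([187.9, 183.4]), 0.67, array([0.6442, 0.1801]))]
card_green [(array([123.4, 232.9]), 0.89, array([0.5196, 0.3393]))]
card_red []
pocket [(array([323.3, 198.6]), 0.6, array([ 0.6053, -0.1535]))]
knob_grip []
mouth [(array([327.3, 173.5]), 0.71, array([ 0.6654, -0.1631]))]
bed [(array([326.9, 198.2]), 0.66, array([ 0.6092, -0.1673])), (array([325.6, 173.4]), 0.37, array([ 0.6715, -0.165 ]))]
cup0 [(array([129.1, 155.1]), 0.95, array([0.7172, 0.3348])), (array([173.4, 140.9]), 0.86, array([0.7544, 0.222 ])), (array([217.4, 142.3]), 0.61, array([0.7509, 0.1088])), (array([186.7, 201.1]), 0.2, array([0.6   , 0.1829]))]
timer [(array([408.9, 264. ]), 0.69, array([ 0.4504, -0.3627]))]
marker [(array([403. , 217.4]),
[... 1735 characters left out ...]
   1.06730014, -0.07118785]), 'qvel': array([-0.00082461, -0.00069916,  0.001415  ,  0.00048854,  0.00139978,
        0.00212909, -0.00019336]), 'joint_torque': array([-4.29883858e-04, -5.70901966e+01,  9.89791565e-01, -2.51915252e+01,
       -5.61901729e-02,  1.08283118e-02,  2.14080887e-05]), 'ee_pos': array([ 0.21607976, -0.61301288,  0.30271846]), 'ee_rot': array([ 9.85677982e-01,  1.68638417e-01,  1.25879020e-05, -6.30889466e-06]), 'contact_force': array([-0.0790117 ,  0.31160659,  0.08113844]), 'ft_torque': array([ 0.02482836, -0.0078903 ,  0.02964882]), 'finger_force': 0.0, 'grip_width': 0.9988975771749272} 0.064 [[ 0.943  0.332  0.   ]
 [ 0.332 -0.943  0.   ]
 [ 0.    -0.    -1.   ]]
```

View pics/top0.png

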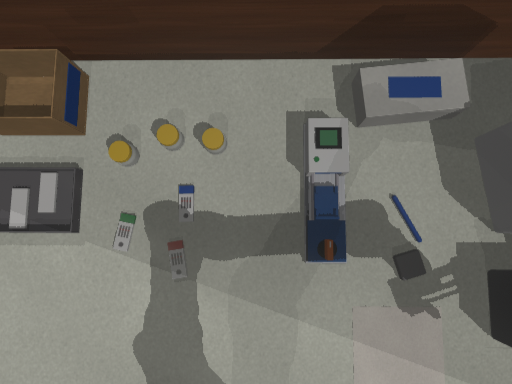

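View pics/scene0.png

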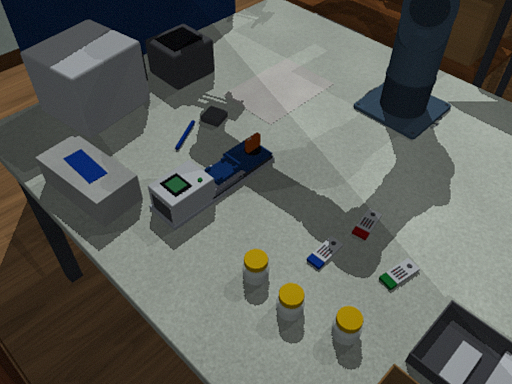

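```bash
cat > m.py <<'E'
from h import *
def rect(P):
    c,s,a=cv2.minAreaRect((P[:,:2]*1000).astype(np.float32)); return np.round(c,1),np.round(s,1),round(a,2)
for n in ("top","scene"):
    d=np.load(n+"0.npy"); im=cv2.imread(f"pics/{n}0.png"); C=cloud(n,d); X,Y,Z=C[...,0],C[...,1],C[...,2]
    def sel(x0,x1,y0,y1,z0,z1): return (X>x0)&(X<x1)&(Y>y0)&(Y<y1)&(Z>z0)&(Z<z1)&(d>0)
    print(n,"table z",np.median(Z[sel(.4,.75,-.05,.05,-.02,.02)]).round(4), Z[sel(.4,.75,-.05,.05,-.02,.02)].std().round(4))
    for nm,b in dict(head=(.6,.85,-.26,-.08,.072,.088),knob=(.42,.55,-.22,-.1,.062,.085),tray=(.4,.55,-.24,-.08,.022,.033),card=(.5,.68,.12,.24,.006,.015)).items():
        m=sel(*b); P=C[m]; print(nm,m.sum(),P.mean(0).round(4) if len(P) else "",rect(P) if len(P)>5 else "", np.median(P[:,2]).round(4) if len(P) else "")
# ortho top
im=cv2.imread("pics/top0.png")
def ortho(x0,x1,y0,y1,z,s=4000.):
    W=int((y1-y0)*s);H=int((x1-x0)*s)
    wc=[(x1,y1),(x1,y0),(x0,y0),(x0,y1)]; src=np.float32([proj("top",(x,y,z)) for x,y in wc]); dst=np.float32([(0,0),(W,0),(W,H),(0,H)])
    return cv2.warpPerspective(im,cv2.getPerspectiveTransform(src,dst),(W,H),flags=cv2.INTER_CUBIC)
a=ortho(.53,.67,.13,.23,.010); b=ortho(.42,.57,-.22,-.1,.028); c=ortho(.54,.69,-.22,-.1,.032)
H=max(x.shape[0] for x in(a,b,c)); pad=lambda x:cv2.copyMakeBorder(x,0,H-x.shape[0],0,4,0,value=0)
o=np.hstack([pad(a),pad(b),pad(c)]); o=cv2.resize(o,None,fx=.55,fy=.55,interpolation=cv2.INTER_AREA); cv2.imwrite("pics/ortho0.png",np.clip(o*1.7,0,255).astype(np.uint8)); print(o.shape)
# card by colour
g=a.astype(int); hsv=cv2.cvtColor(a,cv2.COLOR_BGR2HSV)
blue=((hsv[...,1]>120)&(hsv[...,0]>95)&(hsv[...,0]<135)).astype(np.uint8)
ys,xs=np.nonzero(blue); print("blue end",len(ys)/16,(.67-ys.mean()/4000).round(4),(.23-xs.mean()/4000).round(4), rect(np.c_[.67-ys/4000,.23-xs/4000]))
E
python3 m.py
```

```text
top table z 0.0005 0.0015
head 2491 [ 0.7355 -0.1671  0.081 ] (array([ 756.2, -185.8]), array([186. , 149.5]), 0.52) 0.0808
knob 143 [ 0.4885 -0.1586  0.0731] (array([ 488.5, -159.2]), array([44.3, 12.7]), 0.29) 0.0742
tray 1232 [ 0.5079 -0.159   0.0284] (array([ 503.7, -160. ]), array([91.9, 90.4]), 0.41) 0.0285
card 565 [0.5922 0.1825 0.0104] (array([569.7, 180.9]), array([ 52.3, 142. ]), 85.17) 0.0105
scene table z -0.0008 0.0017
head 1859 [ 0.7403 -0.1675  0.0796] (array([ 755.9, -186.1]), array([187.5, 147.9]), 0.12) 0.0796
knob 107 [ 0.4883 -0.1598  0.0704] (array([ 486. , -161.1]), array([17.5, 49. ]), 85.06) 0.0715
tray 607 [ 0.5086 -0.1545  0.0272] (array([ 501.4, -162. ]), array([95.6, 93.2]), 88.21) 0.0272
card 523 [0.5935 0.1815 0.0092] (array([568.8, 183.9]), array([ 49. , 144.9]), 82.38) 0.0092
(329, 755, 3)
blue end 612.3125 0.6294 0.1833 (array([629.4, 183.4]), array([17.7, 36. ]), 1.53)
```

View pics/ortho0.png

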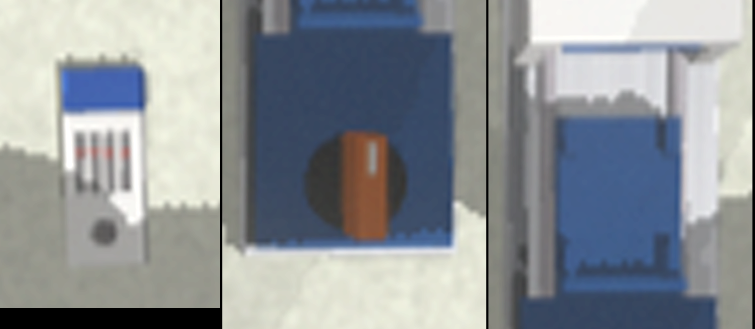

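```bash
cat > m2.py <<'E'
from h import *
def comp(C,d,b,seed):
    X,Y,Z=C[...,0],C[...,1],C[...,2]
    m=((X>b[0])&(X<b[1])&(Y>b[2])&(Y<b[3])&(Z>b[4])&(Z<b[5])&(d>0)).astype(np.uint8)
    m=cv2.morphologyEx(m,cv2.MORPH_OPEN,np.ones((2,2),np.uint8))
    n,l,st,_=cv2.connectedComponentsWithStats(m,connectivity=4); k=1+np.argmax(st[1:,4]); return l==k
for n in ("top","scene"):
    d=np.load(n+"0.npy"); C=cloud(n,d)
    for nm,b in dict(head=(.6,.85,-.26,-.08,.072,.088),tray=(.4,.525,-.24,-.08,.024,.032),card=(.5,.68,.12,.24,.006,.015)).items():
        m=comp(C,d,b,0); P=C[m]; z=P[:,2]
        c,s,a=cv2.minAreaRect((P[:,:2]*1000).astype(np.float32)); 
        # centreline: per row of the image the midpoint in y
        xb=np.round(P[:,0]/.0025); mid=[];
        for v in np.unique(xb):
            q=P[xb==v]; 
            if len(q)>10: mid.append((q[:,0].mean(),(q[:,1].max()+q[:,1].min())/2,np.ptp(q[:,1])))
        mid=np.array(mid); mid=mid[3:-3]; f=np.polyfit(mid[:,0],mid[:,1],1) if len(mid)>6 else None
        print(n,nm,m.sum(),P.mean(0).round(4),np.round(c,1),np.round(s,1),round(a,2),"slope",f, np.median(mid[:,2]) if len(mid) else "")
E
python3 m2.py
python3 - <<'E'
from h import *
im=cv2.imread("pics/top0.png")
c=im[100:270,290:365]; c=cv2.resize(c,None,fx=3.5,fy=3.5,interpolation=cv2.INTER_CUBIC); s=cv2.imread("pics/scene0.png")[125:235,140:285]
s=cv2.resize(s,None,fx=3.5,fy=3.5,interpolation=cv2.INTER_CUBIC)
o=np.zeros((595,262+507,3),np.uint8); o[:c.shape[0],:c.shape[1]]=c; o[:s.shape[0],262:262+s.shape[1]]=s; cv2.imwrite("pics/stage.png",np.clip(o*1.6,0,255).astype(np.uint8))
E
```

```text
top head 2230 [ 0.7235 -0.16    0.081 ] [ 664.7 -146.4] [141.2 330.2] 70.8 slope [ 0.00045715 -0.167857  ] 0.1093328667368443
top tray 768 [ 0.4903 -0.1612  0.0339] [ 490.3 -117.6] [188.7  72.4] 86.68 slope [-0.03568483 -0.14725623] 0.09132588099097921
top card 548 [0.5918 0.179  0.0127] [586.3  86.4] [230.8  92.6] 85.97 slope [0.03407419 0.16031451] 0.032460585241626067
scene head 1637 [ 0.7308 -0.1515  0.0809] [952.1 127.5] [868.7 153.4] 51.65 slope [-0.00340856 -0.15443276] 0.08688253396446466
scene tray 369 [ 0.5017 -0.1452  0.0315] [830.5 147.4] [984.4 108.3] 41.78 slope [ 0.02073978 -0.16907336] 0.08297074429320522
scene card 502 [0.5997 0.187  0.0154] [864.9 324.7] [702.3  66.4] 27.4 slope [0.01148309 0.17662697] 0.03028512722233556Traceback (most recent call last):
  File "<stdin>", line 5, in <module>
ValueError: could not broadcast input array from shape (385,508,3) into shape (385,507,3)
```

```bash
sed -i 's/np.ones((2,2)/np.ones((3,3)/; s/-.26,-.08,.072/-.222,-.08,.072/; s/(.6,.85/(.6,.778/' m2.py; python3 m2.py
python3 - <<'E'
from h import *
# tray model overlay test: predicted key points in top picture for hypotheses
im=cv2.imread("pics/top0.png"); hsv=cv2.cvtColor(im,cv2.COLOR_BGR2HSV)
m=((hsv[...,0]<20)&(hsv[...,1]>110)).astype(np.uint8); m[:230]=0;m[265:]=0;m[:,:315]=0;m[:,345:]=0
v,u=np.nonzero(m); print("orange px",len(v),u.min(),u.max(),v.min(),v.max(),[np.round(ray("top",(u[v==k].min()-.5+.5,k),.074)[:2],4) for k in (v.min()+1,v.max()-1)])
# dark blue tray wide part: edges
t=((hsv[...,0]>95)&(hsv[...,0]<135)&(hsv[...,1]>110)).astype(np.uint8); t[:218]=0;t[268:]=0;t[:,:295]=0;t[:,360:]=0
for k in range(222,262,4):
    q=np.nonzero(t[k])[0]; print(k,q.min(),q.max(),ray("top",(q.min()-.5,k),.028)[:2].round(4),ray("top",(q.max()+.5,k),.028)[:2].round(4))
E
```

```text
top head 2009 [ 0.7199 -0.1577  0.0808] [ 720.7 -158.6] [113.6  94.4] 0.52 slope [ 0.00832036 -0.16397904] 0.09120507307119412
top tray 744 [ 0.4933 -0.1598  0.0283] [ 490.7 -160.5] [65.9 89.5] 0.41 slope [-0.01461003 -0.15291466] 0.08726449233758186
top card 544 [0.5944 0.182  0.0105] [595.  182.5] [90.1 35.9] 1.02 slope [0.02710154 0.16606479] 0.03403140795345741
scene head 1437 [ 0.722  -0.1566  0.0795] [ 719.9 -160.5] [115.7  96.4] 0.11 slope [ 0.01022251 -0.16672618] 0.09115457151566908
scene tray 331 [ 0.4986 -0.1541  0.0272] [ 490.  -161.8] [92.9 69.8] 90.0 slope [-0.19092152 -0.06687025] 0.08051072449422703
scene card 486 [0.5943 0.1813 0.0092] [593.8 181. ] [91.8 37.1] 1.07 slope [0.02197596 0.16820216] 0.03155970830193022
orange px 145 325 332 240 259 [array([ 0.5062, -0.1497]), array([ 0.4687, -0.1492])]
222 314 344 [ 0.5494 -0.1301] [ 0.55   -0.2038]
226 315 344 [ 0.54   -0.1324] [ 0.5405 -0.2036]
230 315 344 [ 0.5305 -0.1323] [ 0.531  -0.2034]
234 310 344 [ 0.5209 -0.1204] [ 0.5216 -0.2032]
238 316 344 [ 0.5116 -0.1345] [ 0.5122 -0.203 ]
242 336 344 [ 0.5026 -0.1816] [ 0.5028 -0.2028]
246 337 345 [ 0.4932 -0.1838] [ 0.4934 -0.205 ]
250 338 344 [ 0.4839 -0.186 ] [ 0.4841 -0.2025]Traceback (most recent call last):
  File "<stdin>", line 9, in <module>
    return umr_minimum(a, axis, None, out, keepdims, initial, where)
ValueError: zero-size array to reduction operation minimum which has no identity
```

```bash
cat >> h.py <<'E'
def to(x,y,z,yaw):
    "rows' numbers to bring TCP to x,y,z (m), tool down, tool x at yaw"
    p,q=tool(); T=R.from_matrix([[np.cos(yaw),np.sin(yaw),0],[np.sin(yaw),-np.cos(yaw),0],[0,0,-1]])
    print("rows:",np.round(1000*q.inv().apply(np.array([x,y,z])-p),1),np.round((q.inv()*T).as_rotvec(),4))
    s=sensors.get_state(); print("tcp",p.round(4),"q7",s["joint_positions"][6].round(3),"grip",s["grip_width"],s["finger_force"],"F",np.round(s["contact_force"],2),"M",np.round(s["ft_torque"],3),"t",round(s["time"],2))
E
python3 -m jog '[[[611,-627,150,0,0,-2.82,1],[611,-627,150,0,0,-2.82,1],[611,-627,150,0,0,-2.82,1],[611,-627,150,0,0,-2.82,1],[611,-627,150,0,0,-2.82,1],[611,-627,150,0,0,-2.82,1],[611,-627,150,0,0,-2.82,1],[611,-627,150,0,0,-2.82,1],[611,-627,150,0,0,-2.82,1],[611,-627,150,0,0,-2.82,1]]]'
python3 -c "from h import *; to(.5845,.1816,.12,np.pi+.019)"
```

```text
time: 2.2
ee_pos: [0.4238, -0.1642, 0.2184]
ee_rot: [0.604, 0.797, 0.0, 0.001]
contact_force: [1.3, -0.3, -0.5]
grip_width: 1.002
finger_force: 0.0
rows: [289.6 248.1  98.3] [ 1.0000e-04  1.2000e-03 -1.3162e+00]
tcp [ 0.4238 -0.1642  0.2184] q7 0.303 grip 1.0019268042047662 0.0 F [ 1.32 -0.3  -0.51] M [-0.083 -0.192 -0.01 ] t 2.2
```

```bash

python3 -m jog '[[[290,248,98,0,0,-1.316,1],[290,248,98,0,0,-1.316,1],[290,248,98,0,0,-1.316,1],[290,248,98,0,0,-1.316,1],[290,248,98,0,0,-1.316,1],[290,248,98,0,0,-1.316,1],[290,248,98,0,0,-1.316,1],[290,248,98,0,0,-1.316,1],[290,248,98,0,0,-1.316,1],[290,248,98,0,0,-1.316,1]]]'
python3 - <<'E'
from h import *
to(.5845,.1816,.067,np.pi+.019); print(sensors.get_state()["joint_positions"].round(3))
p,d=imaging.camera("scene"); c=p[215:305,270:380]; cv2.imwrite("pics/pre.png",cv2.resize(c,None,fx=5,fy=5,interpolation=cv2.INTER_CUBIC))
E
```

```text
time: 3.2
ee_pos: [0.5853, 0.1806, 0.1196]
ee_rot: [-0.008, 1.0, 0.0, -0.001]
contact_force: [-0.9, -0.9, -0.5]
grip_width: 0.999
finger_force: 0.0
rows: [ 0.7  1.  52.6] [ 0.0007 -0.0011 -0.0034]
tcp [0.5853 0.1806 0.1196] q7 0.697 grip 0.9991332999534653 0.0 F [-0.86 -0.88 -0.49] M [ 0.019 -0.12  -0.012] t 3.2
[ 0.103  0.831 -0.687  1.716  0.674  0.847  0.697]
```

```bash

python3 -m jog '[[[0.5,1,25,0,0,0,1],[0.5,1,45,0,0,0,1],[0.5,1,52.5,0,0,0,1],[0.5,1,52.5,0,0,0,1],[0.5,1,52.5,0,0,0,0.2],[0.5,1,52.5,0,0,0,0.2],[0.5,1,52.5,0,0,0,0.2],[0.5,1,52.5,0,0,0,0.2],[0.5,1,52.5,0,0,0,0.2],[0.5,1,52.5,0,0,0,0.2]]]'
python3 -c "from h import *; to(.5845,.1816,.067,np.pi+.019)"
```

```text
time: 4.25
ee_pos: [0.585, 0.1805, 0.0679]
ee_rot: [-0.007, 1.0, -0.0, 0.0]
contact_force: [0.5, 0.8, -0.2]
grip_width: 0.479
finger_force: 0.0
rows: [0.5 1.1 0.9] [-0.      0.0001 -0.0058]
tcp [0.585  0.1805 0.0679] q7 0.653 grip 0.479332992228668 0.0 F [ 0.53  0.8  -0.21] M [ 0.031 -0.135 -0.039] t 4.25
```

```bash

python3 -m jog '[[[0,0,0.5,0,0,0,0.2],[0,0,0.5,0,0,0,0.2],[0,0,0.5,0,0,0,0.2],[0,0,0.5,0,0,0,0.2],[0,0,-10,0,0,0,0.2],[0,0,-30,0,0,0,0.2],[0,0,-60,0,0,0,0.2],[0,0,-60,0,0,0,0.2],[0,0,-60,0,0,0,0.2]]]'
python3 - <<'E'
from h import *
to(.5985,-.16,.129,np.pi+.005)
p,d=imaging.camera("scene"); c=p[180:300,240:400]; cv2.imwrite("pics/grasp.png",np.clip(1.5*cv2.resize(c,None,fx=4,fy=4,interpolation=cv2.INTER_CUBIC).astype(float),0,255))
E
```

```text
time: 5.15
ee_pos: [0.5855, 0.1806, 0.1293]
ee_rot: [-0.006, 1.0, 0.0, 0.001]
contact_force: [0.4, -0.1, -1.4]
grip_width: 0.403
finger_force: 30.0
rows: [-8.500e+00 -3.407e+02  2.000e-01] [0.0005 0.0022 0.008 ]
tcp [0.5855 0.1806 0.1293] q7 0.7 grip 0.4034233359559739 29.992124140262604 F [ 0.42 -0.07 -1.4 ] M [ 0.056 -0.115  0.008] t 5.15[ WARN:0@1.252] global loadsave.cpp:1063 imwrite_ Unsupported depth image for selected encoder is fallbacked to CV_8U.
```

View pics/grasp.png

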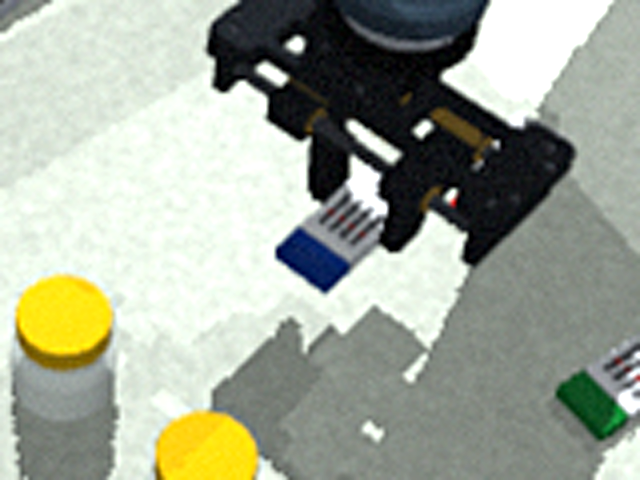

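```bash

python3 -m jog '[[[-11.5,-341,0,0,0,0.008,0.2],[-11.5,-341,0,0,0,0.008,0.2],[-11.5,-341,0,0,0,0.008,0.2],[-11.5,-341,0,0,0,0.008,0.2],[-11.5,-341,0,0,0,0.008,0.2],[-11.5,-341,0,0,0,0.008,0.2],[-11.5,-341,0,0,0,0.008,0.2],[-11.5,-341,0,0,0,0.008,0.2],[-11.5,-341,0,0,0,0.008,0.2],[-11.5,-341,0,0,0,0.008,0.2]]]'
python3 - <<'E'
from h import *
to(.6015,-.16,.099,np.pi+.005)
t,_=imaging.camera("top"); p,d=imaging.camera("scene")
print(imaging.mark_of("blue_end","scene"),proj("scene",(.656,-.16,.067)))
print([imaging.mark_of(k,"top") for k in ("blue_end","pocket")],proj("top",(.656,-.16,.067)))
c=cv2.resize(p[115:215,150:290],None,fx=4,fy=4,interpolation=cv2.INTER_CUBIC); e=cv2.resize(t[155:255,300:350],None,fx=4,fy=4,interpolation=cv2.INTER_CUBIC)
cv2.imwrite("pics/over.png",np.clip(1.6*np.hstack([c,e]).astype(float),0,255).astype(np.uint8))
E
```

```text
time: 6.2
ee_pos: [0.6007, -0.1585, 0.1274]
ee_rot: [-0.004, 1.0, 0.001, -0.0]
contact_force: [0.7, 0.1, -1.2]
grip_width: 0.399
finger_force: 30.0
rows: [-0.9 -1.6 28.4] [ 0.0015 -0.0008  0.0022]
tcp [ 0.6007 -0.1585  0.1274] q7 1.261 grip 0.3990015224258513 29.99230921268463 F [ 0.75  0.13 -1.19] M [ 0.074 -0.138  0.061] t 6.2
[{'uv': [201.7, 173.6], 'conf': 0.51}] [204.03058402 170.45974723]
[[], []] [328.15542281 175.44487629]
```

View pics/over.png

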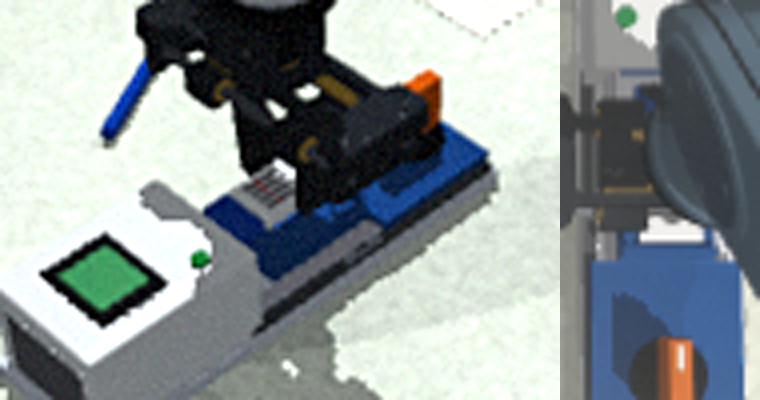

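```bash

python3 -m jog '[[[-1,-1.5,8,0,0,0.002,0.2],[-1,-1.5,15,0,0,0.002,0.2],[-1,-1.5,20,0,0,0.002,0.2],[-1,-1.5,23,0,0,0.002,0.2],[-1,-1.5,25,0,0,0.002,0.2],[-1,-1.5,26,0,0,0.002,0.2],[-1,-1.5,26,0,0,0.002,0.2],[-1,-1.5,26,0,0,0.002,0.2]]]'
python3 -c "from h import *; to(.6015,-.16,.099,np.pi+.005)"
```

```text
time: 7.25
ee_pos: [0.6021, -0.1619, 0.102]
ee_rot: [-0.002, 1.0, -0.0, 0.0]
contact_force: [-0.6, 0.3, 0.4]
grip_width: 0.4
finger_force: 30.0
rows: [0.6 1.9 3. ] [-0.0001  0.0003 -0.0018]
tcp [ 0.6021 -0.1619  0.102 ] q7 1.244 grip 0.3998906674863601 29.992046356201172 F [-0.63  0.27  0.43] M [ 0.026 -0.116 -0.052] t 7.25
```

```bash

python3 -m jog '[[[0.5,1.2,0,0,0,0,0.2],[0.5,1.2,0.5,0,0,0,0.2],[0.5,1.2,1,0,0,0,0.2],[0.5,1.2,1.5,0,0,0,0.2],[0.5,1.2,1.5,0,0,0,0.2]]]'
python3 - <<'E'
from h import *
for i in range(5):
    imaging.camera("top"); to(.6015,-.16,.099,np.pi+.005)
E
```

```text
time: 7.75
ee_pos: [0.6014, -0.1607, 0.1002]
ee_rot: [-0.002, 1.0, -0.0, -0.0]
contact_force: [-0.0, 0.0, -0.1]
grip_width: 0.404
finger_force: 30.0
rows: [-0.1  0.7  1.2] [-0.     -0.0001 -0.0018]
tcp [ 0.6014 -0.1607  0.1002] q7 1.24 grip 0.4018936708864084 29.992112517356873 F [ 0.23 -0.24 -0.53] M [ 0.038 -0.183 -0.002] t 7.8
rows: [-0.1  0.7  1.2] [ 0.     -0.0001 -0.0018]
tcp [ 0.6014 -0.1607  0.1002] q7 1.24 grip 0.3980955740597394 29.992245733737946 F [-0.13  0.48 -0.18] M [ 0.106 -0.203  0.003] t 7.85
rows: [-0.   0.7  1.3] [-0.     -0.     -0.0018]
tcp [ 0.6015 -0.1607  0.1003] q7 1.24 grip 0.40127897850382177 29.992255568504333 F [-1.02 -0.73 -0.01] M [ 0.043 -0.116 -0.004] t 7.9
rows: [-0.   0.7  1.3] [-0.     -0.     -0.0017]
tcp [ 0.6015 -0.1607  0.1003] q7 1.24 grip 0.4050980593798107 29.9921053647995 F [-0.13  0.36 -0.46] M [ 0.027 -0.09  -0.017] t 7.95
rows: [-0.1  0.7  1.3] [-0.     -0.0001 -0.0018]
tcp [ 0.6014 -0.1607  0.1003] q7 1.24 grip 0.4042463795936969 29.9921715259552 F [-0.23 -0.24  0.39] M [ 0.051 -0.147 -0.041] t 8.0
```

```bash

python3 -m jog '[[[0,0.4,0.5,0,0,0,0.2],[0,0.4,1,0,0,0,0.2],[0,0.4,1,0,0,0,0.2],[0,0.4,1,0,0,0,0.6],[0,0.4,1,0,0,0,0.6],[0,0.4,1,0,0,0,0.6],[0,0.4,-20,0,0,0,0.6],[0,0.4,-50,0,0,0,0.6],[0,0.4,-50,0,0,0,0.6]]]'
python3 - <<'E'
from h import *
to(.488,-.1605,.160,np.pi+.005)
E
```

```text
time: 8.9
ee_pos: [0.6036, -0.1602, 0.1538]
ee_rot: [-0.002, 1.0, -0.0, 0.003]
contact_force: [0.4, 0.1, 0.7]
grip_width: 0.601
finger_force: 0.0
rows: [ 1.156e+02  1.000e-01 -6.900e+00] [-0.0009  0.0058 -0.0018]
tcp [ 0.6036 -0.1602  0.1538] q7 1.278 grip 0.6010158937349667 0.0 F [0.38 0.11 0.75] M [ 0.107 -0.164 -0.052] t 8.9
```

```bash

python3 -m jog '[[[50,0,-7,0,0,0,0.6],[100,0,-7,0,0,0,0.6],[115.5,0,-7,0,0,0,0.6],[115.5,0,-7,0,0,0,0.6],[115.5,0,-7,0,0,0,0.6]]]'
python3 - <<'E'
from h import *
to(.488,-.1605,.104,np.pi+.005)
p,d=imaging.camera("scene");t,dt=imaging.camera("top")
C=cloud("scene",d); X,Y,Z=np.moveaxis(C,2,0); hs=cv2.cvtColor(p,cv2.COLOR_BGR2HSV)
m=(X>.555)&(X<.665)&(Y>-.185)&(Y<-.135)&(Z>.037)&(Z<.047)&(d>0); P=C[m]; print(m.sum(),np.median(P[:,2]),cv2.minAreaRect((P[:,:2]*1000).astype(np.float32)))
C=cloud("top",dt); X,Y,Z=np.moveaxis(C,2,0); m=(X>.555)&(X<.665)&(Y>-.185)&(Y<-.135)&(Z>.037)&(Z<.047)&(dt>0); P=C[m]; print(m.sum(),np.median(P[:,2]) if m.sum() else '',cv2.minAreaRect((P[:,:2]*1000).astype(np.float32)) if m.sum()>4 else '')
c=cv2.resize(p[115:215,150:290],None,fx=4,fy=4,interpolation=cv2.INTER_CUBIC); e=cv2.resize(t[155:255,300:350],None,fx=4,fy=4,interpolation=cv2.INTER_CUBIC)
cv2.imwrite("pics/placed.png",np.clip(1.6*np.hstack([c,e]).astype(float),0,255).astype(np.uint8))
E
```

```text
time: 9.4
ee_pos: [0.4867, -0.1608, 0.1574]
ee_rot: [-0.001, 1.0, -0.0, 0.001]
contact_force: [0.7, 0.6, -0.5]
grip_width: 0.601
finger_force: 0.0
rows: [-1.2  0.3 53.4] [-0.0001  0.0011 -0.002 ]
tcp [ 0.4867 -0.1608  0.1574] q7 1.263 grip 0.6011574259337679 0.0 F [ 0.67  0.63 -0.48] M [ 0.057 -0.153  0.006] t 9.4
404 0.041205507881828474 ((598.3214111328125, -160.04855346679688), (49.03650665283203, 85.6788558959961), 89.28495788574219)
706 0.04253098142845568 ((607.5186767578125, -160.11471557617188), (97.84961700439453, 49.906944274902344), 0.37673988938331604)
```

View pics/placed.png

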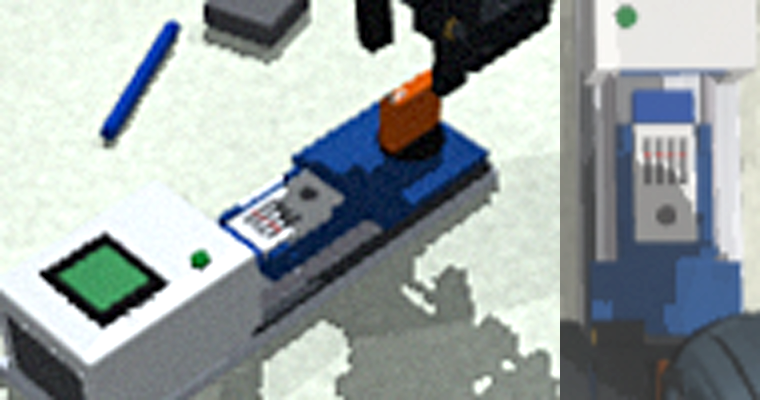

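```bash

python3 -m jog '[[[-1.2,0.3,25,0,0,0,0.6],[-1.2,0.3,45,0,0,0,0.6],[-1.2,0.3,53,0,0,0,0.6],[-1.2,0.3,53,0,0,0,0.6],[-1.2,0.3,53,0,0,0,0.6]]]'
python3 -c "from h import *; to(.488,-.1605,.104,np.pi+.005)"
```

```text
time: 10.0
ee_pos: [0.488, -0.1601, 0.1047]
ee_rot: [-0.002, 1.0, 0.0, 0.0]
contact_force: [-0.4, 0.3, 0.8]
grip_width: 0.6
finger_force: 0.0
rows: [-0.  -0.4  0.7] [ 0.0002  0.0009 -0.0014]
tcp [ 0.488  -0.1601  0.1047] q7 1.191 grip 0.6000496506823408 0.0 F [-0.39  0.29  0.8 ] M [ 0.069 -0.138  0.018] t 10.0
```

```bash

python3 -m jog '[[[0,0,0,0,0,0,0],[0,0,0,0,0,0,0],[0,0,0,0,0,0,0],[0,0,0,0,0,0,0],[0,0,0,0,0,0,0],[0,0,0,0,0,0,0],[0,0,0,0,0,0,0],[0,0,0,0,0,0,0]]]'
python3 -c "from h import *; to(.488,-.1605,.104,np.pi+.005)"
```

```text
time: 10.8
ee_pos: [0.4872, -0.1619, 0.1044]
ee_rot: [-0.001, 1.0, -0.001, -0.0]
contact_force: [-0.8, -6.8, 2.6]
grip_width: 0.154
finger_force: 30.0
rows: [-0.8  1.4  0.4] [-0.0022 -0.     -0.0029]
tcp [ 0.4872 -0.1619  0.1044] q7 1.191 grip 0.15424965198090387 30.000196751207113 F [-0.84 -6.8   2.64] M [-1.077 -0.115  0.066] t 10.8
```

```bash

python3 -m jog '[[[0,-1.5,0,0,0,0,0],[-1.2,-1.5,0,0,0,0.1,0],[-2.4,-1.5,0,0,0,0.2,0],[-3.6,-1.5,0,0,0,0.3,0],[-4.8,-1.5,0,0,0,0.4,0],[-6,-1.5,0,0,0,0.5,0],[-7.2,-1.5,0,0,0,0.6,0],[-7.2,-1.5,0,0,0,0.6,0],[-7.2,-1.5,0,0,0,0.6,0]]]'
cat >> h.py <<'E'
X0,Y0,YAW0=.488,-.162,np.pi+.005
def feed(k=0):
    "present knob estimate from tool, next rows for +0.1 rad steps"
    p,q=tool(); a=q.as_matrix()[:,0]; yaw=np.arctan2(a[1],a[0]); th=(YAW0-yaw)%(2*np.pi); th=th-2*np.pi if th>5 else th
    s=sensors.get_state(); f=q.inv().apply([np.cos(.005),np.sin(.005),0])
    print("th",th.round(3),"x travel/12",((p[0]-X0)/.012).round(3),"y",p[1].round(4),"z",p[2].round(4),"tilt",(q.as_matrix()[2,2]+1).round(5),"F",np.round(s["contact_force"],1),"M",np.round(s["ft_torque"],3),"q",s["joint_positions"].round(2),"grip",round(s["grip_width"],3),"t",round(s["time"],2))
    print("feed per rad in tool, mm",(12*f).round(2),"to centre, mm",(1000*q.inv().apply([X0+.012*th-p[0],Y0+.012*th*.005-p[1],.104-p[2]])).round(1))
E
python3 -c "from h import *; feed()"
```

```text
time: 11.7
ee_pos: [0.4943, -0.1625, 0.1044]
ee_rot: [0.294, 0.956, -0.0, 0.0]
contact_force: [-1.6, -4.6, 3.6]
grip_width: 0.156
finger_force: 30.0
th 0.601 x travel/12 0.528 y -0.1625 z 0.1044 tilt 0.0 F [-1.6 -4.6  3.6] M [-1.02   0.05  -0.176] q [ 0.64  0.7  -0.53  1.97  0.59  0.63  0.7 ] grip 0.156 t 11.7
feed per rad in tool, mm [-9.9   6.78 -0.  ] to centre, mm [-0.4  0.9  0.4]
```

```bash

python3 -m jog '[[[-1.5,-0.1,0,0,0,0.1,0],[-2.5,0.6,0,0,0,0.2,0],[-3.5,1.2,0,0,0,0.3,0],[-4.5,1.9,0,0,0,0.4,0],[-5.5,2.6,0,0,0,0.5,0],[-6.4,3.3,0,0,0,0.6,0],[-6.4,3.3,0,0,0,0.6,0],[-6.4,3.3,0,0,0,0.6,0],[-6.4,3.3,0,0,0,0.6,0]]]'
sed -i 's/^X0,Y0,YAW0.*/X0,Y0,YAW0=.4872,-.163,np.pi+.005/' h.py
python3 -c "from h import *; feed()"
```

```text
time: 12.6
ee_pos: [0.5012, -0.1628, 0.1044]
ee_rot: [0.563, 0.827, -0.0, -0.0]
contact_force: [-3.0, -3.0, 5.7]
grip_width: 0.154
finger_force: 30.0
th 1.2 x travel/12 1.168 y -0.1628 z 0.1044 tilt 0.0 F [-3.  -3.   5.7] M [-0.702  0.309 -0.162] q [ 0.53  0.67 -0.39  1.96  0.44  0.59  0.23] grip 0.154 t 12.6
feed per rad in tool, mm [-4.350e+00  1.119e+01 -1.000e-02] to centre, mm [-0.3  0.3  0.4]
```

```bash

python3 -m jog '[[[-0.2,0.6,0,0,0,0.05,0],[-0.4,1.1,0,0,0,0.1,0],[-0.5,1.3,0,0,0,0.12,0],[-0.5,1.3,0,0,0,0.12,0],[-0.5,1.3,0,0,0,0.12,0],[-0.5,1.3,0,0,0,0.12,0]]]'
python3 -c "from h import *; feed()"
python3 -m jog '[[[-0.1,0.3,0,0,0,0.03,0],[-0.1,0.3,0,0,0,0.03,0],[-0.1,0.3,0,0,0,0.03,0]]]'
python3 -c "from h import *; feed()
for i in range(4):imaging.camera('top');print(sensors.get_state()['ft_torque'])"
```

```text
time: 13.2
ee_pos: [0.5024, -0.1628, 0.1044]
ee_rot: [0.611, 0.792, -0.0, -0.0]
contact_force: [-2.2, -3.4, 5.9]
grip_width: 0.156
finger_force: 30.0
th 1.319 x travel/12 1.27 y -0.1628 z 0.1044 tilt 0.0 F [-2.2 -3.4  5.9] M [-0.74   0.43   0.119] q [ 0.51  0.67 -0.36  1.96  0.41  0.59  0.13] grip 0.156 t 13.2
feed per rad in tool, mm [-2.990e+00  1.162e+01 -1.000e-02] to centre, mm [-0.3  0.5  0.4]
time: 13.5
ee_pos: [0.5028, -0.1628, 0.1044]
ee_rot: [0.623, 0.782, -0.0, -0.0]
contact_force: [-2.5, -3.3, 6.8]
grip_width: 0.158
finger_force: 30.0
th 1.349 x travel/12 1.299 y -0.1628 z 0.1044 tilt 0.0 F [-2.5 -3.3  6.8] M [-0.749  0.382  0.032] q [ 0.5   0.67 -0.35  1.95  0.4   0.59  0.11] grip 0.158 t 13.5
feed per rad in tool, mm [-2.640e+00  1.171e+01 -1.000e-02] to centre, mm [-0.3  0.6  0.4]
[-0.83037548  0.43260144  0.15565178]
[-0.73759045  0.41277164  0.10852019]
[-0.73783194  0.38917057  0.0768435 ]
[-0.76668499  0.43199478  0.09342961]
```

```bash
cat > f.py <<'E'
from h import *
M=[];F=[]
for i in range(4):
    imaging.camera("top"); s=sensors.get_state(); M.append(s["ft_torque"][2]); F.append(s["contact_force"])
print("## Mz",np.mean(M).round(3),"F",np.mean(F,0).round(2)); feed()
E
for k in 1; do :; done
python3 -m jog '[[[-0.1,0.6,0,0,0,0.05,0],[-0.1,0.6,0,0,0,0.05,0],[-0.1,0.6,0,0,0,0.05,0]]]' >/dev/null; python3 f.py
python3 -m jog '[[[-0.1,0.6,0,0,0,0.05,0],[-0.1,0.6,0,0,0,0.05,0],[-0.1,0.6,0,0,0,0.05,0]]]' >/dev/null; python3 f.py
python3 -m jog '[[[-0.1,0.6,0,0,0,0.05,0],[-0.1,0.6,0,0,0,0.05,0],[-0.1,0.6,0,0,0,0.05,0]]]' >/dev/null; python3 f.py
python3 -m jog '[[[0,0.6,0,0,0,0.05,0],[0,0.6,0,0,0,0.05,0],[0,0.6,0,0,0,0.05,0]]]' >/dev/null; python3 f.py
```

```text
## Mz 0.039 F [-2.56 -3.38  6.87]
th 1.4 x travel/12 1.35 y -0.1628 z 0.1044 tilt 0.0 F [-2.4 -3.4  6.8] M [-0.771  0.428 -0.03 ] q [ 0.49  0.67 -0.34  1.95  0.39  0.58  0.07] grip 0.155 t 14.2
feed per rad in tool, mm [-2.040e+00  1.182e+01 -1.000e-02] to centre, mm [-0.2  0.6  0.4]
## Mz 0.045 F [-3.05 -3.73  6.7 ]
th 1.45 x travel/12 1.395 y -0.1628 z 0.1044 tilt 0.0 F [-3.7 -3.5  6.3] M [-0.797  0.489  0.037] q [ 0.48  0.67 -0.33  1.95  0.37  0.58  0.03] grip 0.155 t 14.7
feed per rad in tool, mm [-1.450e+00  1.191e+01 -1.000e-02] to centre, mm [-0.2  0.6  0.3]
## Mz 0.043 F [-3.06 -3.46  7.04]
th 1.5 x travel/12 1.443 y -0.1628 z 0.1044 tilt 0.0 F [-3.1 -3.1  7.1] M [-0.795  0.455  0.048] q [ 0.47  0.66 -0.32  1.95  0.36  0.58 -0.01] grip 0.158 t 15.2
feed per rad in tool, mm [-8.500e-01  1.197e+01 -1.000e-02] to centre, mm [-0.1  0.7  0.4]
## Mz 0.04 F [-2.45 -3.76  7.08]
th 1.55 x travel/12 1.489 y -0.1629 z 0.1044 tilt 0.0 F [-2.3 -3.7  6.6] M [-0.753  0.499  0.019] q [ 0.46  0.66 -0.3   1.95  0.35  0.58 -0.05] grip 0.157 t 15.7
feed per rad in tool, mm [-2.5e-01  1.2e+01 -1.0e-02] to centre, mm [-0.1  0.7  0.4]
```

```bash

python3 -m jog '[[[0,0.6,0,0,0,0.05,0],[0,0.6,0,0,0,0.05,0],[0,0.6,0,0,0,0.05,0]]]' >/dev/null; python3 f.py|grep '##'
python3 -m jog '[[[0,0.6,0,0,0,0.05,0],[0,0.6,0,0,0,0.05,0],[0,0.6,0,0,0,0.05,0]]]' >/dev/null; python3 f.py|grep '##'
python3 -m jog '[[[0.1,0.6,0,0,0,0.05,0],[0.1,0.6,0,0,0,0.05,0],[0.1,0.6,0,0,0,0.05,0]]]' >/dev/null; python3 f.py|grep '##'
python3 -m jog '[[[0.1,0.6,0,0,0,0.05,0],[0.1,0.6,0,0,0,0.05,0],[0.1,0.6,0,0,0,0.05,0]]]' >/dev/null; python3 f.py
```

```text
## Mz 0.017 F [-2.9  -3.32  7.39]
## Mz 0.029 F [-3.81 -3.52  7.35]
## Mz 0.038 F [-3.36 -3.66  7.65]
## Mz 0.032 F [-3.43 -3.47  7.56]
th 1.75 x travel/12 1.68 y -0.1628 z 0.1044 tilt 0.0 F [-3.1 -3.9  7.3] M [-0.763  0.615  0.065] q [ 0.42  0.66 -0.25  1.95  0.29  0.57 -0.2 ] grip 0.154 t 17.7
feed per rad in tool, mm [ 2.14 11.81 -0.02] to centre, mm [0.1 0.8 0.4]
```

```bash

python3 -m jog '[[[0.1,0.7,0,0,0,0.06,0],[0.1,0.7,0,0,0,0.06,0],[0.1,0.7,0,0,0,0.06,0]]]' >/dev/null; python3 f.py|grep '##'
python3 -m jog '[[[0.2,0.7,0,0,0,0.06,0],[0.2,0.7,0,0,0,0.06,0],[0.2,0.7,0,0,0,0.06,0]]]' >/dev/null; python3 f.py|grep '##'
python3 -m jog '[[[0.2,0.7,0,0,0,0.06,0],[0.2,0.7,0,0,0,0.06,0],[0.2,0.7,0,0,0,0.06,0]]]' >/dev/null; python3 f.py|grep '##'
python3 -m jog '[[[0.3,0.7,0,0,0,0.06,0],[0.3,0.7,0,0,0,0.06,0],[0.3,0.7,0,0,0,0.06,0]]]' >/dev/null; python3 f.py
```

```text
## Mz -0.007 F [-3.64 -3.26  8.06]
## Mz -0.002 F [-4.   -3.61  7.94]
## Mz -0.027 F [-3.64 -3.3   8.48]
## Mz -0.008 F [-4.29 -3.51  8.06]
th 1.99 x travel/12 1.909 y -0.1628 z 0.1044 tilt 0.0 F [-4.4 -2.6  8.5] M [-0.778  0.741  0.001] q [ 0.38  0.66 -0.19  1.94  0.22  0.56 -0.38] grip 0.157 t 19.7
feed per rad in tool, mm [ 4.88 10.96 -0.02] to centre, mm [0.3 0.9 0.4]
```

```bash

python3 -m jog '[[[0.3,0.7,0,0,0,0.06,0],[0.3,0.7,0,0,0,0.06,0],[0.3,0.7,0,0,0,0.06,0]]]' >/dev/null; python3 f.py|grep '##'
python3 -m jog '[[[0.3,0.6,0,0,0,0.06,0],[0.3,0.6,0,0,0,0.06,0],[0.3,0.6,0,0,0,0.06,0]]]' >/dev/null; python3 f.py|grep '##'
python3 -m jog '[[[0.4,0.6,0,0,0,0.06,0],[0.4,0.6,0,0,0,0.06,0],[0.4,0.6,0,0,0,0.06,0]]]' >/dev/null; python3 f.py|grep '##'
python3 -m jog '[[[0.4,0.6,0,0,0,0.06,0],[0.4,0.6,0,0,0,0.06,0],[0.4,0.6,0,0,0,0.06,0]]]' >/dev/null; python3 f.py
```

```text
## Mz 0.003 F [-4.08 -2.94  9.  ]
## Mz -0.006 F [-3.89 -3.78  8.4 ]
## Mz -0.009 F [-4.44 -3.28  9.51]
## Mz -0.006 F [-4.7  -3.14  9.2 ]
th 2.23 x travel/12 2.136 y -0.1627 z 0.1044 tilt 0.0 F [-4.5 -3.   8.4] M [-0.738  0.857 -0.04 ] q [ 0.33  0.65 -0.13  1.94  0.15  0.56 -0.56] grip 0.153 t 21.7
feed per rad in tool, mm [ 7.35  9.49 -0.02] to centre, mm [0.5 1.  0.3]
```

```bash

python3 -m jog '[[[0.4,0.6,0,0,0,0.06,0],[0.4,0.6,0,0,0,0.06,0],[0.4,0.6,0,0,0,0.06,0]]]' >/dev/null; python3 f.py|grep '##'
python3 -m jog '[[[0.5,0.5,0,0,0,0.06,0],[0.5,0.5,0,0,0,0.06,0],[0.5,0.5,0,0,0,0.06,0]]]' >/dev/null; python3 f.py|grep '##'
python3 -m jog '[[[0.5,0.5,0,0,0,0.06,0],[0.5,0.5,0,0,0,0.06,0],[0.5,0.5,0,0,0,0.06,0]]]' >/dev/null; python3 f.py|grep '##'
python3 -m jog '[[[0.5,0.5,0,0,0,0.06,0],[0.5,0.5,0,0,0,0.06,0],[0.5,0.5,0,0,0,0.06,0]]]' >/dev/null; python3 f.py
```

```text
## Mz 0.006 F [-4.62 -3.37  9.5 ]
## Mz 0.029 F [-5.27 -2.84 10.07]
## Mz 0.057 F [-4.94 -3.01  9.72]
## Mz 0.089 F [-4.92 -2.77 10.16]
th 2.47 x travel/12 2.361 y -0.1626 z 0.1043 tilt 0.0 F [-4.9 -2.7 10.9] M [-0.601  1.005  0.077] q [ 0.28  0.65 -0.07  1.94  0.08  0.56 -0.75] grip 0.156 t 23.7
feed per rad in tool, mm [ 9.39  7.47 -0.03] to centre, mm [0.8 1.1 0.3]
```

```bash

python3 -m jog '[[[0,0,0,0,0,0,0.25],[0,0,0,0,0,0,0.35],[0,0,0,0,0,0,0.5],[0,0,0,0,0,0,0.5],[0,0,0,0,0,0,0.5],[0,0,0,0,0,0,0.5]]]'
python3 -m jog '[[[0,0,-10,0,0,0,0.5],[0,0,-30,0,0,0,0.5],[0,0,-60,0,0,0,0.5],[0,0,-100,0,0,0,0.5],[0,0,-130,0,0,0,0.5],[0,0,-130,0,0,0,0.5],[0,0,-130,0,0,0,0.5]]]'
python3 - <<'E'
from h import *
feed()
p,d=imaging.camera("scene");t,dt=imaging.camera("top")
c=cv2.resize(p[95:215,140:300],None,fx=3.4,fy=3.4,interpolation=cv2.INTER_CUBIC); e=cv2.resize(t[155:275,300:350],None,fx=3.4,fy=3.4,interpolation=cv2.INTER_CUBIC)
cv2.imwrite("pics/done.png",np.clip(1.6*np.hstack([c,e]).astype(float),0,255).astype(np.uint8))
C=cloud("scene",d); X,Y,Z=np.moveaxis(C,2,0)
m=(X>.47)&(X<.57)&(Y>-.2)&(Y<-.12)&(Z>.062)&(Z<.078)&(d>0); P=C[m]; print(m.sum(),P.mean(0),cv2.minAreaRect((P[:,:2]*1000).astype(np.float32)))
E
```

```text
time: 24.3
ee_pos: [0.5167, -0.1624, 0.1042]
ee_rot: [0.944, 0.331, -0.0, -0.0]
contact_force: [0.2, -0.5, 0.3]
grip_width: 0.497
finger_force: 0.0
time: 25.0
ee_pos: [0.5169, -0.1626, 0.2352]
ee_rot: [0.944, 0.331, 0.001, 0.001]
contact_force: [0.1, 0.3, -0.3]
grip_width: 0.501
finger_force: 0.0
th 2.472 x travel/12 2.473 y -0.1626 z 0.2352 tilt 0.0 F [ 0.1  0.3 -0.3] M [-0.011 -0.005  0.016] q [ 0.29  0.44 -0.09  1.88  0.05  0.82 -0.72] grip 0.501 t 25.0
feed per rad in tool, mm [9.41 7.45 0.02] to centre, mm [ -0.3  -0.  131.2]
86 [ 0.51851126 -0.15924114  0.07110801] ((516.4340209960938, -161.53863525390625), (50.59709930419922, 14.427319526672363), 39.01765441894531)
```

View pics/done.png

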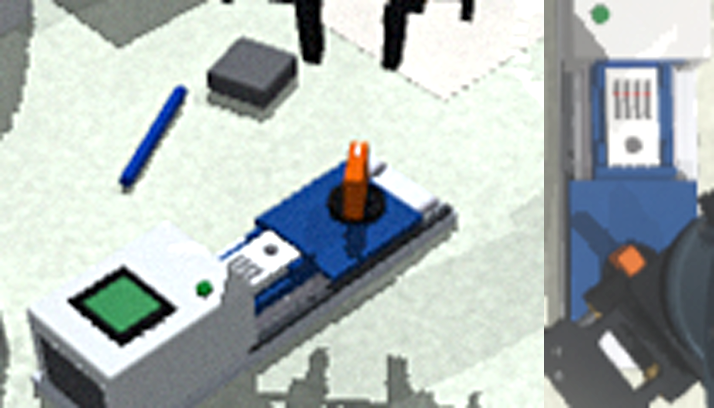

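```bash
python3 -c "from h import *; print(r.sign_off())"
```

```text
the job is handed in; nothing more can be done
None
```

I laid the blue card flat in the pocket with its blue end towards the reader. I fed it about 29 mm by the knob (2.46 rad) until it pressed on the stop with an estimated 8 N, let go, and handed the job in; no verdict was returned.

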